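Hold down the recessed reset button of the kitchen scale

TASK

The kitchen scale lies upside down and has to be reset: slide the battery cover on its underside fully open, then take the stylus out of its wooden stand, pass its tip down through the round hole in the bottom of the battery compartment and press the recessed button right down. Finish while still holding the stylus with the button pressed down: do not let go, and leave the cover open. Leave the salt shaker, egg timer, tin and mug where they stand.

Things in the scene. Friction and masses are not known exactly. Their poses are not given: they have to be found in the camera images.
- scale: Kitchen scale, upside down, fixed: white box 130 (x) x 150 (y) mm, upper face 57 mm above the worktop, plate 138 x 158 mm below, 4 mm rubber feet on top. Origin: centre of its underside, z up. Battery compartment: open pocket 62 (x) x 46 (y) mm centred at x 0, y -30, floor at 45 mm; two cells in its +x half (x 0 to 24, tops at 55.5 mm), the hole in its -x half. Scale and stand may swap sides.
- cover (a joint): Slide of the flat grey battery cover (70 x 54 x 3 mm, upper face 60.5 mm above the worktop, between low rails that rise to 63 mm): 0 = shut over the compartment, 0.050 m = fully open at its stop; grows as the cover moves to the scale's +y. Starts shut or up to 8 mm ajar. Friction about 1.2 N; it stays where it is left.
- cover_ridge (a point): Middle of the top of the cover's straight grip ridge, which moves with the cover: 44 mm long along the scale's x, 10 mm thick along the scale's y (the sliding direction), standing 12 mm above the cover, top 73 mm above the worktop. Axes as the scale's.
- aperture (a point): Centre of the mouth of the round hole in the compartment floor, 45 mm above the worktop, at x -16, y -30 mm in the scale's frame: a straight upright bore 14 mm across, hidden by the cover until that is open. The round white button (11 mm across) lies 20 mm down this bore. Axes as the scale's.
- reset_button (a joint): Travel of the recessed spring button: 0 = up (its top 25 mm above the worktop), 0.008 m = bottomed; grows as it is pressed down. Needs about 1.5 N to start and 6 N at the bottom; springs back when released.
- stylus: Stylus, about 40 g, 121 mm long, upright in the stand. Origin: its tip (lower end); z up along it. From the tip: steel shaft 6 mm thick, 55 mm long; round collar 22 mm across, 4 mm thick; square grey handle 16 x 16 mm, 62 mm long (59 to 121 mm from the tip), sides along its x and y. The collar rests on the stand: the tip is then 9 mm, the handle's top 130 mm above the worktop.
- stand: Wooden stylus stand, fixed: block 50 x 50 mm, top 64 mm above the worktop, on a foot 58 x 58 mm, with an upright hole 10 mm across in the middle where the stylus's shaft stands. Origin: centre of its underside.
- salt_shaker: Salt shaker, 44 mm across, 90 mm high, bystander. Origin: centre of its underside.
- egg_timer: Round egg timer, 63 mm across, 55 mm high, bystander. Origin: centre of its underside.
- tin: Flat food tin, 86 mm across, 40 mm high, bystander. Origin: centre of its underside.
- mug: Dark mug with a handle, 88 x 126 mm, 106 mm high, bystander. Origin: centre of its underside.
Things that resemble listed ones, but are neither listed nor needed, are in the scene too. Of the things shaped like the stylus, the grey one is meant.

How it is judged:
By the outcome, as a careful person would: the job done as asked, in the order asked, and still so for the second after the job is handed in, while the arm keeps its last pose, push and grip.
It also fails if it takes over 50 s, if anything falls off the work surface, if the arm or the gripper's body presses on something with over 40 N, if the wrist force passes 120 N, or if a joint passes its speed limit or range.

ROBOT

A 6-joint arm with a two-finger parallel gripper is mounted at the origin on a cart in front of the work surface, level with it; the furniture and walls round the work are solid. World frame = base frame: x ahead of the robot, y to its left, z up, the work surface at z = 0. Lengths are in m, angles in rad, forces in N, time in s.
With the tool pointing down it reaches from about 0.275 to 0.825 m from the base axis. Payload 5.2 kg.
Tool frame: the origin (TCP) lies midway between the tips of the shut fingers; the grasp point (between the pads) lies ctrl.hold_point_z behind it (ctrl.hold_point_z is the distance from the TCP to the grasp point, in m); z points along the fingers, y is the line along which they close (so a half turn about z gives the same grasp; the last joint's range is limited). The gripper opens to 93 mm and grips with 3 to 60 N. Pads are 15 mm wide; open, the fingers measure 128 mm over their backs; the gripper's body (75 mm by 188 mm) begins 65 mm behind the grasp point.
Start: joints at [-1.485, 0.259, 1.535, -0, 1.348, -0.203], TCP at [0.157, -0.527, 0.219] pointing down, gripper open.
Joint ranges: [-3.14, 3.14], [-0.91, 2.08], [0.19, 2.58], [-1.22, 4.36], [0.22, 2.71], [-3.12, 3.12]. Speed limits (rad/s): [2.57, 2.57, 3.14, 3.14, 3.14, 3.14].

INTERFACE

Orientations are given as a unit quaternion [x, y, z, w].
In Python, from workcell import sensors, optics, finish_job, ctrl gives the robot as it stands.
- The arm moves only by the tool jog_arm, never from a script. Its argument "increments" is a list of rows, each a list of 5 numbers: the shift along the world's x, y, z in units of 40 mm (1.0 is 40 mm), then the turn about the world's z in rad, then the opening in per cent of the stroke, from 0 (shut) to 100 (fully open). In form: [[dx, dy, dz, twist, grip], ...]. A call has 1 to 8 rows; each row shifts and turns the commanded pose from where the row before left it; what a row does not reach is not made up. A row lasts 1/10 s, in which the tool goes at most 50 mm and 8.59 degrees, less where a joint would pass 70% of its speed; a pose out of reach is approached as far as the arm can. A call is refused whole if a number of a shift passes 1 or a number of a turn 0.15, either way. A call with a gripper value outside its range is refused whole. The fingers move at their own pace and stop on an object; the grip force is fixed at half the most. Time passes only in rows, so rows that do not move let the fingers close. It gives the time, the measured TCP pose, the force, the opening and the grip force at its end, in the units of the state.
- sensors.get_obs(): the state, without advancing time (a new reading comes with each control period).
- optics.camera(name): name is "scene" or "side" or "wrist"; returns the picture (420x560x3 uint8, red, green, blue); there is no depth.
- optics.camera_info(name): a dict with "fx", "fy", "cx", "cy" (pixels), "dist_coeffs" ([k1, k2, p1, p2, k3] as OpenCV has them; the pictures are not rectified), "world_to_cam" (4x4, takes a point from world to camera coordinates). Camera axes: x right, y up, looking along -z (the intrinsics and any distortion apply to the point x, -y, -z); pixel columns grow to the right and rows downward; lengths in m; the calibration is good to about 2 mm. A picture is of the moment at which its call begins: read the wrist's pose just before it. camera_info takes no time and is no camera call; for the wrist camera it gives the pose at the moment of the call.
- finish_job(): hands the job in; it is judged then, once.
The state is a dict: "clock": time; "joints": joint angles; "joint_vel": joint speeds; "tau": joint torques, N m; "ee_pos": TCP position; "orientation": TCP orientation; "force": force on the tool from outside, world axes, zero at the start; "torque": the same for the moment, N m; "gripper_width": finger opening in m; "grasp_force": force on a finger pad.
Only numpy, scipy, OpenCV 4.12 (cv2) and the standard library are available. Lean on these libraries where they do the work, as an engineer would, in place of code of your own. Each camera call takes 0.05 s, during which the arm holds its last target. There are 200 camera calls.

## Working session

There is one attempt and no reset: what is moved stays moved. The work goes in short steps, Python scripts to look and compute and a tool call to move; the robot and the scene stay as the last step left them, time stands still between calls to the robot, and variables do not carry over. Pictures are saved under pics/ and viewed, at most 10 in all, crops included, and the job is handed in when it is done.

Besides the shell and the picture viewer there is one more tool, called after "Request:" as name([rows], argument=value, ...), one row to a line, values as JSON. jog_arm: Moves the arm, as the interface text tells. Its arguments: {"type":"object","properties":{"increments":{"type":"array"}},"required":["increments"]}

```bash
mkdir -p pics; cat > h.py <<'E'
import numpy as np, cv2
from workcell import sensors, optics, finish_job, ctrl
def cam(n):
    i=optics.camera_info(n); K=np.array([[i["fx"],0,i["cx"]],[0,i["fy"],i["cy"]],[0,0,1.]])
    return K,np.array(i["dist_coeffs"],float),np.array(i["world_to_cam"],float)
def ray(n,uv,c=None):
    K,d,T=c or cam(n); p=cv2.undistortPoints(np.array(uv,float).reshape(-1,1,2),K,d).reshape(-1,2)
    r=np.c_[p[:,0],-p[:,1],-np.ones(len(p))]@T[:3,:3]
    return -T[:3,:3].T@T[:3,3], r
def onz(n,uv,z,c=None):
    o,r=ray(n,uv,c); return o+r*((z-o[2])/r[:,2])[:,None]
def proj(n,P,c=None):
    K,d,T=c or cam(n); q=np.atleast_2d(P)@T[:3,:3].T+T[:3,3]
    q=q*[1,-1,-1]; return cv2.projectPoints(q,np.zeros(3),np.zeros(3),K,d)[0].reshape(-1,2)
def save(n,f,box=None,s=1):
    a=optics.camera(n)[:,:,::-1]
    cv2.imwrite("pics/raw_"+f,a)
    if box: x0,y0,x1,y1=box; a=a[y0:y1,x0:x1]
    cv2.imwrite("pics/"+f,cv2.resize(a,None,fx=s,fy=s,interpolation=cv2.INTER_CUBIC))
E
python3 - <<'E'
from h import *
save("scene","a.png",s=1.42); save("side","b.png",s=1.42)
o=sensors.get_obs(); print(o["clock"],o["ee_pos"],o["orientation"],o["gripper_width"],ctrl.hold_point_z)
E
```

```text
0.1 [ 0.15661562 -0.5267399   0.21791411] [ 9.89591799e-01  1.43900779e-01  4.67244745e-05 -7.97365629e-04] 0.09293039817529869 0.0188
```

View pics/a.png

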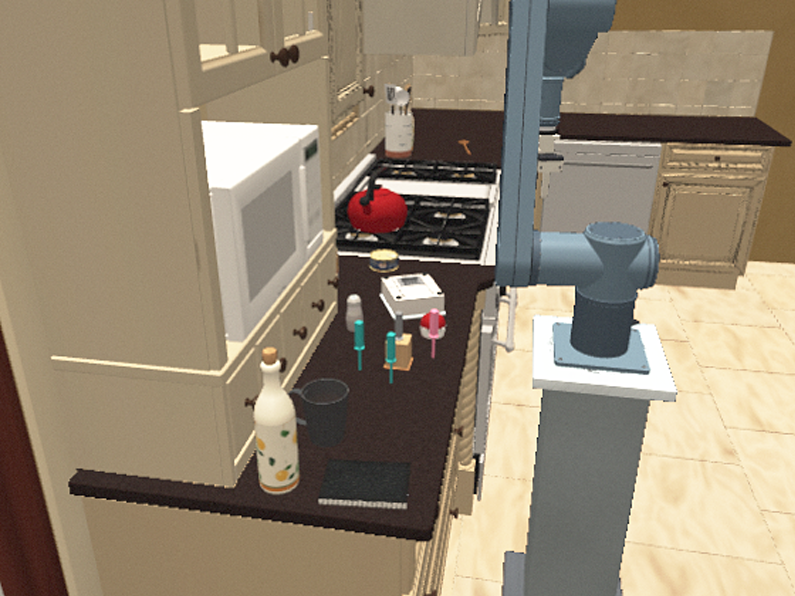

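View pics/b.png

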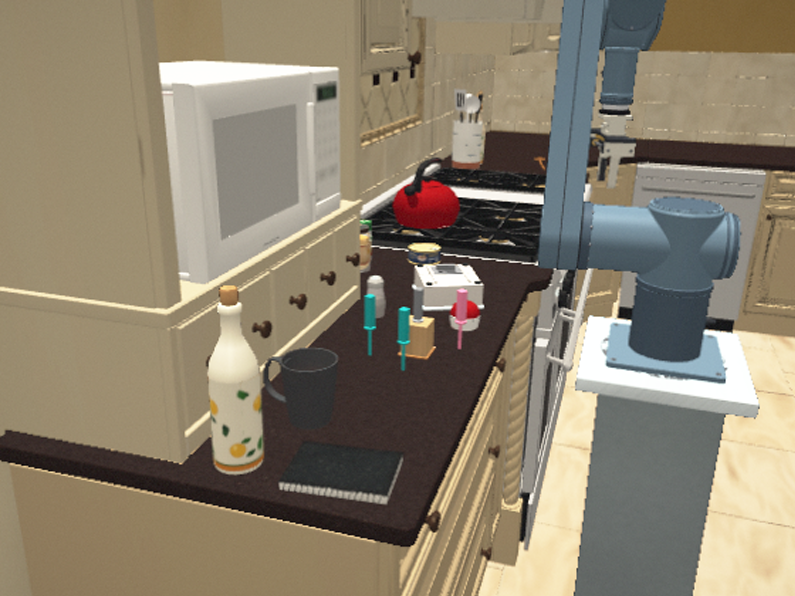

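The scene view shows the scale at (412,293), the wooden stand at (398,352) with a grey handle at (399,325). Teal look-alikes stand at (359,340) and (391,350), and a pink one at (434,330). The grey one in the wooden stand fits the description. I'll confirm it and measure in enlarged crops.

```bash
python3 - <<'E'
from h import *
for n,f,(x0,y0,x1,y1) in (("scene","a",(235,170,335,280)),("side","b",(245,165,355,270))):
    a=cv2.imread(f"pics/raw_{f}.png")[y0:y1,x0:x1]
    s=5.4
    a=cv2.resize(a,None,fx=s,fy=s,interpolation=cv2.INTER_CUBIC)
    for k in range(0,x1-x0,10): cv2.putText(a,str(x0+k),(int(k*s),8),0,.33,(0,255,255)); a[:12 if k%50 else 20,int(k*s)]=(0,255,255)
    for k in range(0,y1-y0,10): cv2.putText(a,str(y0+k),(0,int(k*s)+4),0,.33,(0,255,255))
    cv2.imwrite(f"pics/{f}2.png",a)
    c=cam(n); print(n,c[0][0,0],c[1],np.round(-c[2][:3,:3].T@c[2][:3,3],3))
E
```

```text
scene 495.75093448995517 [0.04178224 0.         0.         0.         0.        ] [0.211 1.529 0.803]
side 514.5281744030741 [0.05647179 0.         0.         0.         0.        ] [0.105 1.387 0.581]
```

View pics/a2.png

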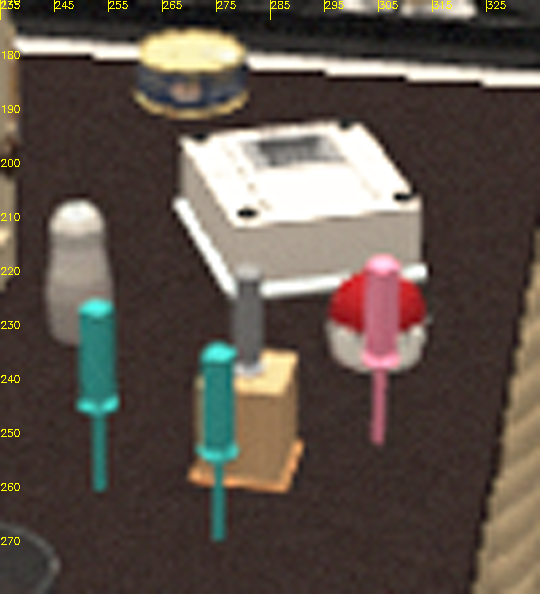

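View pics/b2.png

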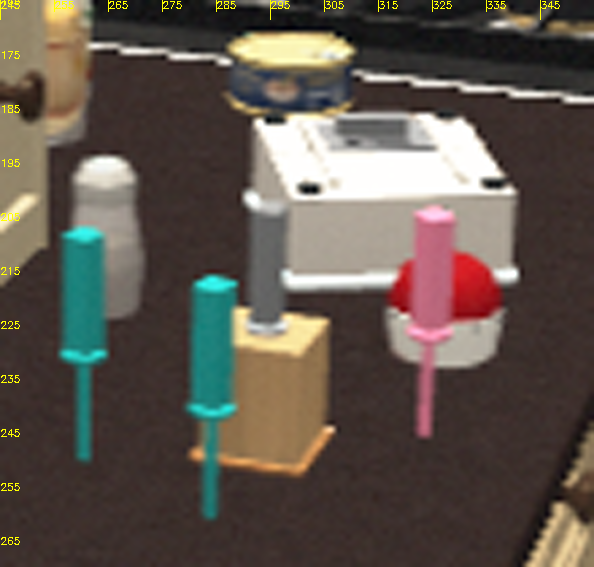

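Confirmed: the grey handle, at scene crop (249,300), stands in the wooden block. The others are two teal and one pink. Next I triangulate the rough layout.

```bash
python3 - <<'E'
from h import *
A=dict(nl=(248,213),nr=(403,197),fl=(198,140),fr=(347,125),sty=(249,271),t1=(98,488),t2=(218,540),pk=(378,443),t1h=(97,306),t2h=(218,352),pkh=(382,263))
B=dict(nl=(309,188),nr=(492,183),fl=(275,120),fr=(447,115),sty=(268,205),t1=(84,460),t2=(210,517),pk=(425,436),t1h=(83,233),t2h=(214,283),pkh=(434,213))
for k in A:
    o1,r1=ray("scene",np.array(A[k])/5.4+[235,170]); o2,r2=ray("side",np.array(B[k])/5.4+[245,165])
    M=np.c_[r1[0],-r2[0]]; s=np.linalg.lstsq(M,o2-o1,rcond=None)[0]
    print(k,np.round((o1+r1[0]*s[0]+o2+r2[0]*s[1])/2,3), np.round(onz("side",np.array(B[k])/5.4+[245,165],.061 if len(k)==2 and k[0] in'nf' else .13 if k=='sty' else 0)[0],3))
T=cam("wrist")[2]; print(np.round(T,3))
E
```

```text
nl [ 0.488 -0.074  0.055] [ 0.484 -0.059  0.061]
nr [ 0.389 -0.112  0.058] [ 0.387 -0.105  0.061]
fl [ 0.546 -0.204  0.05 ] [ 0.537 -0.173  0.061]
fr [ 0.444 -0.238  0.055] [ 0.44  -0.221  0.061]
sty [0.446 0.163 0.129] [0.446 0.164 0.13 ]
t1 [ 0.532  0.187 -0.01 ] [0.524 0.206 0.   ]
t2 [ 0.449  0.242 -0.003] [0.447 0.246 0.   ]
pk [ 0.374  0.112 -0.005] [0.371 0.12  0.   ]
t1h [0.528 0.2   0.117] [ 0.635 -0.1    0.   ]
t2h [0.45  0.239 0.116] [ 0.536 -0.048  0.   ]
pkh [0.375 0.111 0.117] [ 0.443 -0.211  0.   ]
[[ 0.286 -0.958 -0.    -0.55 ]
 [ 0.927  0.276 -0.254  0.029]
 [ 0.244  0.072  0.967 -0.389]
 [ 0.     0.     0.     1.   ]]
```

Request:
jog_arm([
  [0.63,0.8,0.2,0.02,100],
  [0.63,0.8,0.2,0.02,100],
  [0.63,0.8,0.2,0.02,100],
  [0.63,0.8,0.2,0.02,100],
  [0.63,0.8,0.2,0.02,100],
  [0.63,0.8,0,0.02,100],
  [0.63,0.8,0,0.02,100],
  [0.63,0.8,0,0,100],
])

```text
clock: 0.9
ee_pos: [0.3589, -0.2696, 0.2585]
orientation: [0.977, 0.213, -0.0, -0.0]
force: [1.1, 0.1, 0.7]
gripper_width: 0.0935
grasp_force: 0.0
```

Request:
jog_arm([
  [0.63,0.8,0,0,100],
  [0.63,0.8,0,0,100],
  [0.63,0.8,0,0,100],
  [0.63,0.8,0,0,100],
  [0,0,0,0,100],
  [0,0,0,0,100],
])

```text
clock: 1.5
ee_pos: [0.459, -0.1424, 0.2582]
orientation: [0.977, 0.214, -0.001, -0.0]
force: [-0.2, -0.6, 0.6]
gripper_width: 0.0928
grasp_force: 0.0
```

```bash
python3 - <<'E'
from h import *
o=sensors.get_obs(); print(o["clock"],o["ee_pos"],o["orientation"],np.abs(o["joint_vel"]).max())
np.save("T1.npy",cam("wrist")[2]); save("wrist","w1.png",s=1.42)
E
```

```text
1.5 [ 0.45900408 -0.14244718  0.25817264] [ 9.76807693e-01  2.14117602e-01 -5.88833139e-04 -1.91418049e-04] 0.04475929239569974
```

View pics/w1.png

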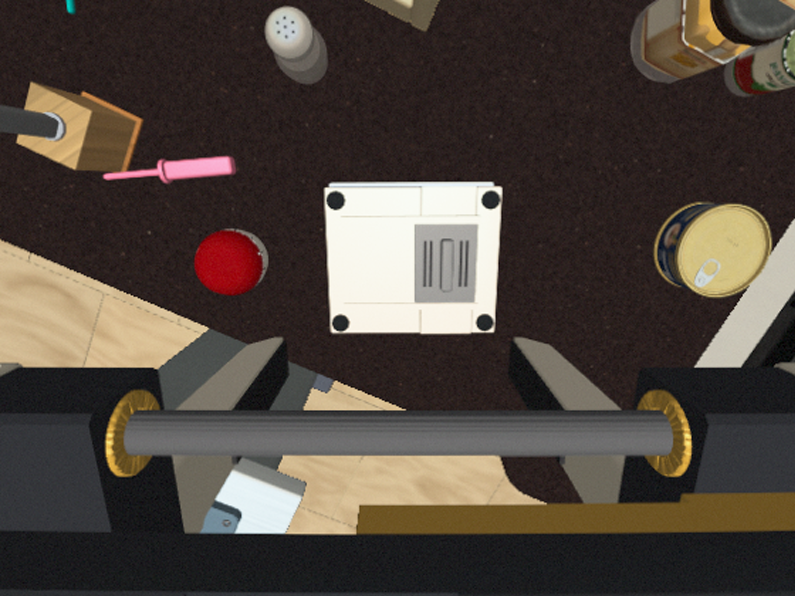

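The wrist view shows the scale with box corners near (327,187), (502,187), (331,333) and (496,333). The grey cover runs (415–477, 224–302), with its ridge centred at (447,265). The cover is at the right end, which is the scale's -y. The pink look-alike has toppled by itself and lies clear of the scale.

```bash
python3 - <<'E'
from h import *
K,d,_=cam("wrist"); c=(K,d,np.load("T1.npy"))
f=lambda uv,z: onz("wrist",np.array(uv,float)/1.42,z,c)
P=f([(325,187),(502,187),(331,333.5),(496,333.5)],.057); print(np.round(P,4)); C=P.mean(0)
F=f([(335.5,200),(491,200),(340.5,323),(484.5,323)],.061); print("feet",F.mean(0))
x=(P[0]+P[1]-P[2]-P[3]); y=(P[0]-P[1]+P[2]-P[3])
print("C",C,"yaw",np.arctan2(x[1],x[0]),np.arctan2(-y[0],y[1]),np.linalg.norm(x)/2,np.linalg.norm(y)/2)
R=f([(447,265)],.073)[0]; print("ridge",R)
G=f([(415,224),(477,224),(415,302),(477,302)],.0605); print("cover",G.mean(0))
a=.5*(np.arctan2(x[1],x[0])+np.arctan2(-y[0],y[1])); M=np.array([[np.cos(a),np.sin(a)],[-np.sin(a),np.cos(a)]])
print("ridge in scale",M@(R-C)[:2],"cover",M@(G.mean(0)-C)[:2],"feet",M@(F.mean(0)-C)[:2])
E=f([(421,187),(421,333)],.057); print(f([(58,126)],.068), K)
o=sensors.get_obs(); q=o["orientation"]; print("toolyaw",2*np.arctan2(q[1],q[0]))
E
```

```text
[[ 0.4958 -0.0589  0.057 ]
 [ 0.5578 -0.1932  0.057 ]
 [ 0.3781 -0.113   0.057 ]
 [ 0.4411 -0.2498  0.057 ]]
feet [ 0.46831307 -0.15288174  0.061     ]
C [ 0.46819205 -0.15372487  0.057     ] yaw 0.44160550059874076 0.43222981828844703 0.1296360805964405 0.14929909457136023
ridge [ 0.48112683 -0.17790377  0.073     ]
cover [ 0.48012103 -0.17902898  0.0605    ]
ridge in scale [ 0.00148842 -0.02738087] cover [ 0.00010097 -0.02797479] feet [0.00046642 0.00071272]
[[0.45207869 0.14989462 0.068     ]] [[299.75299719   0.         280.18089137]
 [  0.         299.75299719 208.62285185]
 [  0.           0.           1.        ]]
toolyaw 0.4297543774573482
```

Request:
jog_arm([
  [0.27,-0.45,-0.8,0.006,50],
  [0.27,-0.45,-0.8,0,50],
  [0,0,-0.9,0,50],
  [0,0,-0.9,0,50],
  [0,0,-0.7,0,50],
  [0,0,-0.4,0,50],
  [0,0,-0.2,0,50],
  [0,0,0,0,50],
])

```text
clock: 2.35
ee_pos: [0.4795, -0.18, 0.0698]
orientation: [0.977, 0.215, -0.001, -0.001]
force: [0.3, -0.4, -0.7]
gripper_width: 0.0468
grasp_force: 0.0
```

Request:
jog_arm([
  [0,0,0,0,0],
  [0,0,0,0,0],
  [0,0,0,0,0],
  [0,0,0,0,0],
  [0,0,0,0,0],
  [0,0,0,0,0],
])

```text
clock: 2.95
ee_pos: [0.4808, -0.1791, 0.071]
orientation: [0.976, 0.216, 0.0, 0.0]
force: [-0.0, 0.1, 1.9]
gripper_width: 0.0084
grasp_force: 30.0
```

Request:
jog_arm([
  [0,0,0,0,30],
  [0,0,0,0,30],
  [0,0,-0.15,0,30],
  [0,0,0,0,30],
  [0,0,0,0,0],
  [0,0,0,0,0],
  [0,0,0,0,0],
  [0,0,0,0,0],
])

```text
clock: 3.75
ee_pos: [0.4806, -0.1791, 0.0647]
orientation: [0.976, 0.216, -0.0, -0.0]
force: [-1.0, -0.1, 0.5]
gripper_width: 0.0099
grasp_force: 30.0
```

Request:
jog_arm([
  [-0.083,0.178,0,0,0],
  [-0.083,0.178,0,0,0],
  [-0.083,0.178,0,0,0],
  [-0.083,0.178,0,0,0],
  [-0.083,0.178,0,0,0],
  [-0.083,0.178,0,0,0],
  [0,0,0,0,0],
  [0,0,0,0,0],
])

```text
clock: 4.55
ee_pos: [0.4604, -0.1358, 0.0646]
orientation: [0.976, 0.216, -0.0, -0.0]
force: [1.1, 0.9, -1.0]
gripper_width: 0.0094
grasp_force: 30.0
```

Request:
jog_arm([
  [-0.011,0.023,0,0,0],
  [-0.011,0.023,0,0,0],
  [0,0,0,0,0],
])

```text
clock: 4.85
ee_pos: [0.4601, -0.135, 0.0647]
orientation: [0.976, 0.216, 0.0, 0.0]
force: [-0.1, 0.0, -1.2]
gripper_width: 0.0096
grasp_force: 30.0
```

Request:
jog_arm([
  [-0.021,0.045,0,0,0],
  [-0.021,0.045,0,0,0],
  [0,0,0,0,0],
])

```text
clock: 5.15
ee_pos: [0.4595, -0.1337, 0.0647]
orientation: [0.976, 0.216, 0.001, 0.003]
force: [3.5, -10.1, -8.6]
gripper_width: 0.0095
grasp_force: 30.0
```

Request:
jog_arm([
  [0,0,0,0,40],
  [0,0,0,0,40],
  [0,0,0,0,40],
  [0,0,0.8,0,40],
  [0,0,1,0,60],
  [0,0,1,0,100],
  [0,0,1,0,100],
  [0,0,0.6,0,100],
])

```text
clock: 5.95
ee_pos: [0.4589, -0.1311, 0.244]
orientation: [0.976, 0.216, 0.002, 0.001]
force: [-0.2, -0.5, -0.6]
gripper_width: 0.0644
grasp_force: 0.0
```

Request:
jog_arm([
  [-0.15,-0.5,0,0,100],
  [0,0,0,0,100],
  [0,0,0,0,100],
])

```text
clock: 6.25
ee_pos: [0.4517, -0.1506, 0.2403]
orientation: [0.977, 0.215, -0.0, -0.001]
force: [-0.2, 1.6, -0.4]
gripper_width: 0.0884
grasp_force: 0.0
```

```bash
python3 - <<'E'
from h import *
o=sensors.get_obs(); print(o["clock"],o["ee_pos"],o["orientation"],np.abs(o["joint_vel"]).max())
np.save("T2.npy",cam("wrist")[2]); save("wrist","w2.png",(190,90,390,240),4)
E
```

```text
6.25 [ 0.45174086 -0.15058788  0.24030264] [ 9.76564945e-01  2.15221975e-01 -2.26644226e-04 -5.98896044e-04] 0.012109042818040925
```

View pics/w2.png

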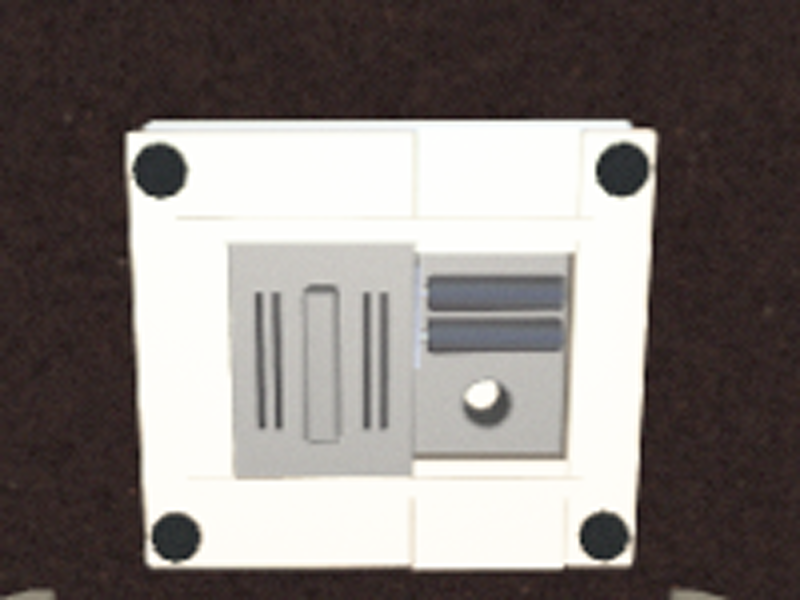

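The cover is fully open. The hole mouth is centred at crop (487.5,402), with the white button inside it and the two cells above it.

```bash
python3 - <<'E'
from h import *
K,d,_=cam("wrist"); c=(K,d,np.load("T2.npy"))
f=lambda uv,z: onz("wrist",np.array(uv,float)/4+[190,90],z,c)
P=f([(127,131),(656,129),(147,567),(634,567)],.057); C=P.mean(0)
x=(P[0]+P[1]-P[2]-P[3]); y=(P[0]-P[1]+P[2]-P[3]); a=[np.arctan2(x[1],x[0]),np.arctan2(-y[0],y[1])]; print(C,a)
F=f([(160,170),(622,169),(176,537),(604,536)],.061); print("feet",F.mean(0))
a=np.mean(a); M=np.array([[np.cos(a),-np.sin(a)],[np.sin(a),np.cos(a)]])
print("hole pred",C[:2]+M@[-.016,-.03], F.mean(0)[:2]+M@[-.016,-.03],"seen",f([(487.5,402)],.045))
R=f([(321.5,364)],.073)[0]; print("ridge scale",M.T@(R-C)[:2])
E
```

```text
[ 0.46836253 -0.15291946  0.057     ] [np.float64(0.43877461621796315), np.float64(0.43644825158327233)]
feet [ 0.46842741 -0.15261313  0.061     ]
hole pred [ 0.46658358 -0.18687289] [ 0.46664846 -0.18656656] seen [[ 0.46699398 -0.18657503  0.045     ]]
ridge scale [0.00108641 0.01989192]
```

Request:
jog_arm([
  [-0.3,0.9,0.3,0,100],
  [-0.3,0.9,0.3,0,100],
  [-0.1,0.9,0.3,0,100],
  [0,0.9,0.2,0,100],
  [0,0.9,0,0,100],
  [0,0.9,0,0,100],
  [0,0,0,0,100],
  [0,0,0,0,100],
])

```text
clock: 7.1
ee_pos: [0.4236, 0.0659, 0.2841]
orientation: [0.976, 0.217, -0.001, -0.0]
force: [-0.6, 0.6, 0.1]
gripper_width: 0.0929
grasp_force: 0.0
```

```bash
python3 - <<'E'
from h import *
o=sensors.get_obs(); print(o["clock"],o["ee_pos"],o["orientation"],np.abs(o["joint_vel"]).max())
np.save("T3.npy",cam("wrist")[2]); save("wrist","w3.png",s=1.42)
E
```

```text
7.1 [0.42360349 0.06589274 0.28408019] [ 9.76129272e-01  2.17189208e-01 -6.94508675e-04 -9.74790165e-05] 0.0435457307420419
```

View pics/w3.png

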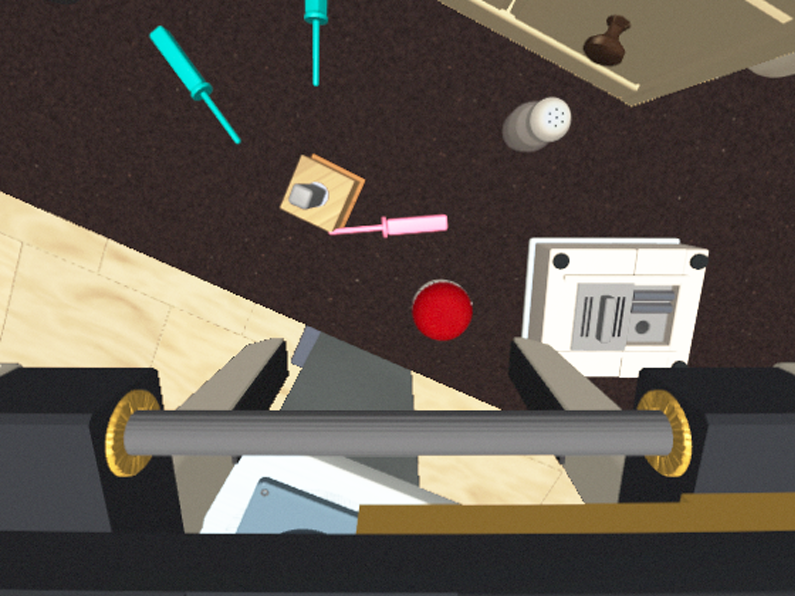

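The stylus handle top is at (301,196), the stand top is centred near (322,193), and the look-alikes lie nearby on the worktop. I'm moving above it for a closer look.

Request:
jog_arm([
  [0,0.8,0,0,100],
  [0,0.8,0,0,100],
  [0,0.7,0,0,100],
  [0,0,0,0,100],
  [0,0,0,0,100],
])

```text
clock: 7.65
ee_pos: [0.4243, 0.156, 0.2843]
orientation: [0.976, 0.216, -0.001, 0.0]
force: [0.5, -0.4, -0.6]
gripper_width: 0.093
grasp_force: 0.0
```

```bash
python3 - <<'E'
from h import *
o=sensors.get_obs(); print(o["clock"],o["ee_pos"],o["orientation"],np.abs(o["joint_vel"]).max())
np.save("T4.npy",cam("wrist")[2])
u=proj("wrist",[[.446,.163,.13]])[0]; print(u)
x0,y0=[int(v) for v in np.clip(u-[50,45],0,[460,330])]; print(x0,y0)
save("wrist","w4.png",(x0,y0,x0+100,y0+90),6)
E
```

```text
7.65 [0.42429895 0.15598445 0.28426296] [ 9.76473196e-01  2.15637942e-01 -5.20527677e-04  3.23200386e-04] 0.021556005241002735
[282.33177096 175.94286094]
232 130
```

View pics/w4.png

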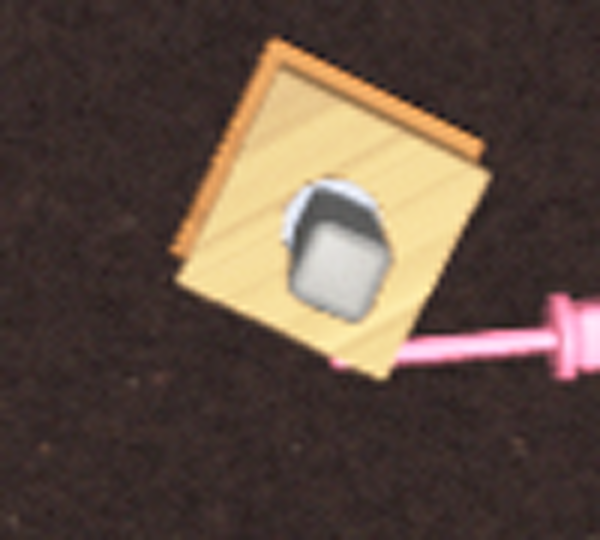

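The handle's top is a square with crop corners (316,219), (391,252), (361,324) and (289,290). The stand top corners are (274,62), (492,174), (385,380) and (177,282).

```bash
python3 - <<'E'
from h import *
K,d,_=cam("wrist"); c=(K,d,np.load("T4.npy"))
f=lambda uv,z: onz("wrist",np.array(uv,float)/6+[232,130],z,c)
for q,z in (([(316,219),(391,252),(361,324),(289,290)],.13),([(274,62),(492,174),(385,380),(177,282)],.064)):
    P=f(q,z); print(P.mean(0),[np.round(np.arctan2(*(P[(i+1)%4]-P[i])[[1,0]])%(np.pi/2),3) for i in range(4)],[np.round(np.linalg.norm(P[(i+1)%4]-P[i]),4) for i in range(4)])
print(2*np.arctan2(*sensors.get_obs()["orientation"][[1,0]]), sensors.get_obs()["joints"])
E
```

```text
[0.4494901  0.15727935 0.13      ] [np.float64(0.022), np.float64(0.054), np.float64(1.562), np.float64(0.075)] [np.float64(0.0146), np.float64(0.014), np.float64(0.0144), np.float64(0.0136)]
[0.44953127 0.15690064 0.064     ] [np.float64(1.541), np.float64(1.546), np.float64(1.56), np.float64(0.01)] [np.float64(0.0518), np.float64(0.0499), np.float64(0.0501), np.float64(0.0509)]
0.4337248556642538 [ 1.04492303e-01  3.99059433e-02  1.63591891e+00 -7.37017653e-04
  1.46661715e+00  1.24164073e+00]
```

Request:
jog_arm([
  [0.21,0.01,-0.5,-0.14,100],
  [0.21,0.01,-0.5,-0.14,100],
  [0.21,0.01,-0.5,-0.13,100],
  [0,0,-0.8,0,100],
  [0,0,-0.8,0,100],
  [0,0,-0.8,0,100],
  [0,0,-0.6,0,100],
  [0,0,-0.3,0,100],
])

```text
clock: 8.5
ee_pos: [0.4482, 0.1563, 0.0906]
orientation: [1.0, 0.011, -0.002, 0.0]
force: [-0.5, 0.5, -0.1]
gripper_width: 0.0931
grasp_force: 0.0
```

Request:
jog_arm([
  [0,0,-0.18,0,60],
  [0,0,0,0,40],
  [0,0,0,0,40],
])

```text
clock: 8.8
ee_pos: [0.4503, 0.1579, 0.0864]
orientation: [1.0, 0.012, 0.001, -0.0]
force: [-0.6, 0.1, -0.2]
gripper_width: 0.0733
grasp_force: 0.0
```

Request:
jog_arm([
  [0,0,0,0,0],
  [0,0,0,0,0],
  [0,0,0,0,0],
  [0,0,0,0,0],
  [0,0,0,0,0],
  [0,0,0,0,0],
  [0,0,0,0,0],
])

```text
clock: 9.5
ee_pos: [0.4494, 0.1582, 0.0854]
orientation: [1.0, 0.012, -0.0, -0.0]
force: [-0.2, -0.4, 0.1]
gripper_width: 0.018
grasp_force: 0.0
```

Request:
jog_arm([
  [0,0,0,0,0],
  [0,0,0,0,0],
  [0,0,0,0,0],
])

```text
clock: 9.8
ee_pos: [0.4494, 0.1581, 0.0854]
orientation: [1.0, 0.012, -0.0, 0.0]
force: [0.0, 0.5, 0.4]
gripper_width: 0.0163
grasp_force: 30.0
```

Request:
jog_arm([
  [0,0,0.35,0,0],
  [0,0,0.6,0,0],
  [0,0,0.8,0,0],
  [0,0,0.75,0,0],
  [0,-0.5,0.25,0,0],
  [0,-0.8,0,0,0],
  [0.05,-0.9,0,0,0],
  [0.05,-0.9,0,0,0],
])

```text
clock: 10.6
ee_pos: [0.4532, 0.0332, 0.1956]
orientation: [1.0, 0.013, 0.0, 0.0]
force: [0.7, 0.0, -0.2]
gripper_width: 0.0158
grasp_force: 30.0
```

Request:
jog_arm([
  [0.1,-0.9,0,0,0],
  [0.1,-0.9,0,0,0],
  [0.1,-0.9,0,0,0],
  [0.03,-0.9,0,0,0],
  [0,-0.9,0,0,0],
  [0,-0.6,0,0,0],
  [0,-0.4,0,0,0],
  [0,0,0,0,0],
])

```text
clock: 11.4
ee_pos: [0.4665, -0.1874, 0.1952]
orientation: [1.0, 0.011, -0.0, 0.0]
force: [-0.1, 0.9, -0.3]
gripper_width: 0.0158
grasp_force: 30.0
```

Request:
jog_arm([
  [0,0,0,0,0],
  [0,0,0,0,0],
])

```text
clock: 11.6
ee_pos: [0.4665, -0.1845, 0.1954]
orientation: [1.0, 0.013, -0.0, -0.0]
force: [-0.6, 0.0, -0.3]
gripper_width: 0.0161
grasp_force: 30.0
```

```bash
python3 - <<'E'
from h import *
ps=[]
for n in ("scene","side","wrist"):
    ps.append(sensors.get_obs()["ee_pos"])
    c=cam(n); a=optics.camera(n)[:,:,::-1].copy(); cv2.imwrite(f"pics/raw5_{n}.png",a)
    P=np.array([[.4667,-.1867,.045],[.4665,-.186,.119]]); u=proj(n,P,c); print(n,u)
    cen=u[1]; x0,y0=[int(v) for v in np.clip(cen-[33,40],0,[493,320])]
    b=cv2.resize(a[y0:y0+100,x0:x0+66],None,fx=4,fy=4,interpolation=cv2.INTER_CUBIC)
    for p,col in zip(u,((0,0,255),(0,255,0))): cv2.drawMarker(b,tuple(int(v) for v in (p-[x0,y0])*4+1.5),col,cv2.MARKER_CROSS,8,1)
    globals().setdefault("L",[]).append(b); print(x0,y0)
cv2.imwrite("pics/c5.png",np.hstack(L)); print(np.mean(ps,0),np.std(ps,0))
E
```

```text
scene [[291.58984431 200.18027676]
 [291.92737822 182.172647  ]]
258 142
side [[317.32581634 193.03371053]
 [318.33740405 171.48757804]]
285 131
wrist [[281.94944446 197.56220388]
 [281.71573934 216.97651558]]
248 176
[ 0.46657123 -0.18454283  0.19547288] [3.65020323e-05 4.57697219e-05 5.74428676e-05]
```

View pics/c5.png

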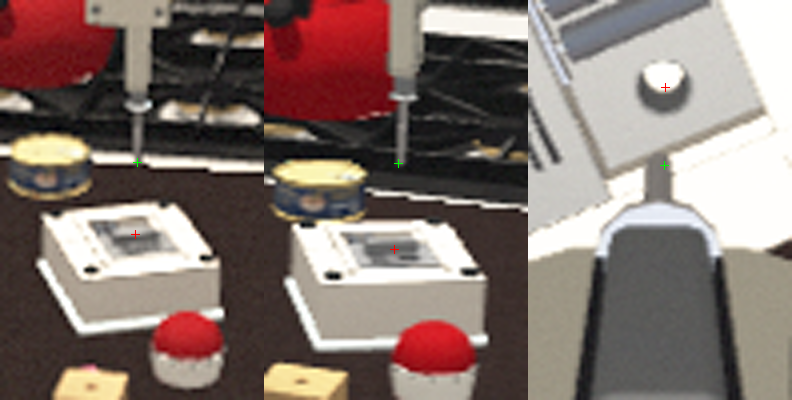

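In the scene and side views the tip agrees with the predicted point to about a pixel. In the wrist view the shaft ends at (660,153) and the hole is at (663,87). I'm lowering to just above the floor and checking again.

Request:
jog_arm([
  [0,-0.04,-0.5,0,0],
  [0,0,-0.5,0,0],
  [0,0,-0.4,0,0],
  [0,0,-0.2,0,0],
  [0,0,0,0,0],
  [0,0,0,0,0],
])

```text
clock: 12.35
ee_pos: [0.467, -0.1874, 0.132]
orientation: [1.0, 0.013, 0.0, 0.0]
force: [0.2, 1.1, -0.5]
gripper_width: 0.0157
grasp_force: 30.0
```

```bash
python3 - <<'E'
from h import *
o=sensors.get_obs(); p=o["ee_pos"]; print(p)
c=cam("wrist"); a=optics.camera("wrist")[:,:,::-1]
t=np.linspace(0,2*np.pi,60); H=np.c_[.4667+.007*np.cos(t),-.1867+.007*np.sin(t),0*t+.045]
x0,y0=[int(v) for v in proj("wrist",[[.4667,-.1867,.05]],c)[0]-[35,30]]
b=cv2.resize(a[y0:y0+60,x0:x0+70],None,fx=9,fy=9,interpolation=cv2.INTER_CUBIC)
for q in proj("wrist",H,c): cv2.circle(b,tuple(int(v) for v in (q-[x0,y0])*9+4),1,(0,0,255),-1)
for z in (.0763,): 
  q=proj("wrist",[p-[0,0,z]],c)[0]; cv2.drawMarker(b,tuple(int(v) for v in (q-[x0,y0])*9+4),(0,255,0),0,14,1); print(q,x0,y0)
cv2.imwrite("pics/c6.png",b)
E
```

```text
[ 0.466996   -0.18743059  0.13203198]
[280.00312569 216.91314014] 244 185
```

View pics/c6.png

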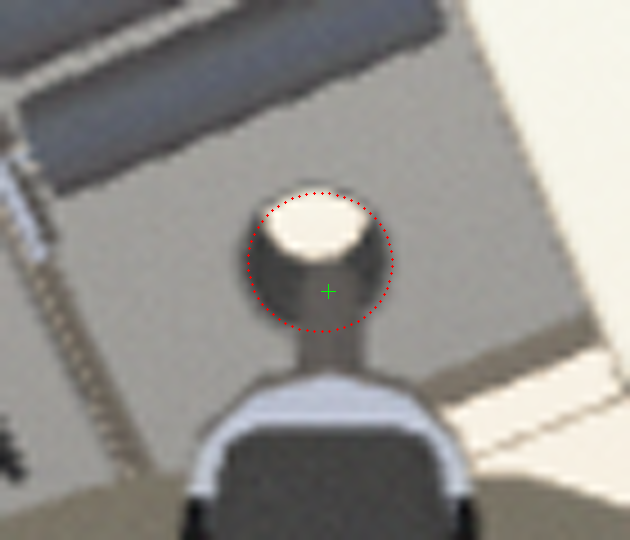

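The red predicted mouth fits the seen hole, and the shaft enters at column ~331 against hole centre ~318, so the tip is about 1 px (<1 mm) toward -y. I've used my picture views, so I check the tip row numerically.

```bash
python3 - <<'E'
from h import *
a=optics.camera("wrist").mean(2).astype(int)
print("cols",list(range(268,292)))
for r in range(204,230): print(r,a[r,268:292])
E
```

```text
cols [268, 269, 270, 271, 272, 273, 274, 275, 276, 277, 278, 279, 280, 281, 282, 283, 284, 285, 286, 287, 288, 289, 290, 291]
204 [160 160 156 157 159 159 161 156 156 157 158 159 158 163 157 158 156 154
 157 159 158 157 157 158]
205 [159 156 157 156 157 157 158 155 153 147 149 147 152 159 157 159 156 160
 157 157 158 156 157 157]
206 [156 158 156 157 158 157 152 134 143 182 184 177 145 126 136 155 157 160
 157 158 158 157 157 158]
207 [160 157 156 160 152 134 144 209 237 238 237 238 237 231 198 149 147 158
 158 157 158 158 158 156]
208 [158 157 156 150 136 179 237 238 240 240 241 241 240 239 236 224 163 146
 158 157 156 159 157 157]
209 [155 156 152 132  99 169 240 240 239 240 239 240 239 239 240 228 142 117
 145 156 157 161 158 155]
210 [158 154 140 109  75 159 238 238 239 239 240 239 239 239 239 219 101  90
 133 158 158 158 157 157]
211 [157 150 124  93  64 112 201 239 238 238 239 238 238 238 231 178  68  72
 110 146 156 158 159 155]
212 [156 146 113  69  60  68 119 203 238 238 237 238 237 229 169  87  61  72
 105 140 156 156 154 156]
213 [156 146 105  61  60  61  65 106 163 218 23
[... 1003 characters left out ...]
 156 153 155 154 139  98  90  95  94  90  88  93 119 153
 153 153 153 154 154 155]
224 [155 154 152 156 153 156 154 156 140  91  94  94  91  91  88  90 121 154
 156 154 153 155 154 153]
225 [154 152 154 153 155 153 155 153 138  87  88  93  94  92  86  86 115 156
 155 155 155 154 154 155]
226 [154 154 154 153 146 128 126 116 100  97 105 117 132 127 107  99 100 112
 123 134 142 155 154 151]
227 [155 155 152 143 110  99 103 116 142 154 169 192 190 189 182 164 135 124
 106 102 103 123 131 119]
228 [150 153 143 116 127 156 169 190 194 194 194 197 196 196 197 195 190 189
 182 160 131 119 107 114]
229 [151 145 122 151 185 191 192 196 192 194 193 193 194 193 192 196 196 192
 193 190 184 170 117 105]
```

Request:
jog_arm([
  [0,0.03,0,0,0],
  [0,0,-0.2,0,0],
  [0,0,-0.2,0,0],
  [0,0,-0.2,0,0],
  [0,0,-0.1,0,0],
  [0,0,0,0,0],
])

```text
clock: 13.05
ee_pos: [0.466, -0.1859, 0.1024]
orientation: [1.0, 0.012, -0.001, -0.001]
force: [-0.3, -0.6, 0.3]
gripper_width: 0.0157
grasp_force: 30.0
```

Request:
jog_arm([
  [0,0,-0.1,0,0],
  [0,0,-0.05,0,0],
  [0,0,0,0,0],
])

```text
clock: 13.35
ee_pos: [0.4668, -0.1865, 0.0977]
orientation: [1.0, 0.012, 0.0, 0.0]
force: [-0.1, -0.5, 3.0]
gripper_width: 0.0156
grasp_force: 30.0
```

Request:
jog_arm([
  [0,0,-0.06,0,0],
  [0,0,-0.05,0,0],
  [0,0,0,0,0],
  [0,0,0,0,0],
])

```text
clock: 13.75
ee_pos: [0.4668, -0.1864, 0.0933]
orientation: [1.0, 0.012, 0.0, 0.0]
force: [-0.5, 0.4, 5.5]
gripper_width: 0.0155
grasp_force: 30.0
```

Request:
jog_arm([
  [0,0,-0.03,0,0],
  [0,0,0,0,0],
  [0,0,0,0,0],
])

```text
clock: 14.05
ee_pos: [0.4669, -0.1865, 0.0928]
orientation: [1.0, 0.012, 0.0, 0.0]
force: [-2.4, 1.4, 10.0]
gripper_width: 0.016
grasp_force: 30.0
```

Request:
jog_arm([
  [0,0,-0.02,0,0],
  [0,0,0,0,0],
  [0,0,0,0,0],
  [0,0,0,0,0],
])

```text
clock: 14.45
ee_pos: [0.467, -0.1865, 0.0926]
orientation: [1.0, 0.013, 0.001, 0.0]
force: [-2.5, 1.5, 15.0]
gripper_width: 0.0157
grasp_force: 30.0
```

```bash
python3 -c "
from h import *
o=sensors.get_obs(); print(o['force'],o['gripper_width'],o['ee_pos']); print(finish_job())"
```

```text
[-2.50468958  1.51037489 14.99247941] 0.015737261596252387 [ 0.46701901 -0.18647671  0.09256324]
the job is handed in; nothing more can be done
None
```

I handed the job in with the cover open at its stop and the grey stylus still gripped, its tip holding the button down at about 15 N (6 N is needed at the bottom); the arm touched none of the bystanders, though the pink and one or both teal look-alikes toppled on the worktop by themselves.

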